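Start the casting table's vibrator under its guard

ROBOT

A 7-joint arm with a two-finger parallel gripper is mounted at the origin on the work surface. World frame = base frame: x ahead of the robot, y to its left, z up, the work surface at z = 0. Lengths are in m, angles in rad, forces in N, time in s.
With the tool pointing down it reaches from about 0.425 to 0.8 m from the base axis. Payload 8.3 kg.
Tool frame: the origin (TCP) lies midway between the tips of the shut fingers; the grasp point (between the pads) lies 19 mm behind it; z points along the fingers, y is the line along which they close (so a half turn about z gives the same grasp; the last joint's range is limited). The gripper opens to 85 mm and grips with 20 to 120 N. Pads are 22 mm wide; open, the fingers measure 114 mm over their backs; the gripper's body (76 mm by 85 mm) begins 54 mm behind the grasp point. The pads swing forward as they close: fully open they stand 13 mm farther back than shut.
Start: joints at [1.122, 0.383, 0.016, 1.37, -0.006, 1.388, -0.046], TCP at [0.235, -0.579, 0.231] pointing down, gripper open.
Joint ranges: [-2.95, 2.95], [-0.25, 2.06], [-1.52, 1.56], [0.18, 2.33], [-1.44, 4.58], [0.02, 2.06], [-3.01, 3.01]. Speed limits (rad/s): [2.39, 2.39, 3.01, 3.01, 3.14, 3.14, 3.14].

INTERFACE

Orientations are given as a rotation vector (axis times angle).
In Python, from rig import sense, snapshot, job_done, search_frame, trace, tip_of gives the robot as it stands. The module is installed in compiled form; this text tells all that it offers.
- The arm moves only by the shell command python3 -m creep 'ROWS' [FORCE]. ROWS is JSON, a list of rows, each an object of numbers: "fingers": the finger opening in cm, from 0 to 8.54; "tx", "ty", "tz": the shift along the tool's x, y, z in cm; "ax", "ay", "az": the turn, a rotation vector about the tool's x, y, z in degrees. In form: [{"fingers": .., "tx": .., "ty": .., "tz": .., "ax": .., "ay": .., "az": ..}, ...]. A call has exactly 5 rows; each row is the pose to reach, as a shift and turn from the pose commanded when the call began, along the tool's axes at that moment; what a row does not reach only later rows make up. A row lasts 1/10 s, in which the tool goes at most 50 mm and 8.59 degrees, less where a joint would pass 70% of its speed; a pose out of reach is approached as far as the arm can. A call with a gripper value outside its range is refused whole. The fingers move at their own pace and stop on an object; FORCE is the grip in N (left out, the last holds). Time passes only in rows, so rows that repeat a pose let the fingers close, or fill a call up. It gives the time, the measured TCP pose, the force, the opening and the grip force at its end, in the units of the state.
- sense(): the state, without advancing time (a new reading comes with each control period).
- snapshot(name): name is "side" or "top" or "wrist"; returns a dict with "image" (420x560x3 uint8, red, green, blue), "depth" (420x560 float32, m along the optical axis (not along the pixel's ray), 0 where there is no reading), "K" (3x3 intrinsics, pixels), "dist_coeffs" ([k1, k2, p1, p2, k3] as OpenCV has them; the pictures are not rectified), "position" and "rotation" of the camera in the world. Camera axes: x right, y down, z forward; pixel columns grow to the right and rows downward; lengths in m; the calibration is good to about 2 mm. A picture is of the moment at which its call begins.
- job_done(): hands the job in; it is judged then, once.
Trained networks look in a picture, given as the dict that the camera call returned (one of the last four; its "shot" number tells which), for a name from the list of things; names that differ only in an ending like _2 or _b are one class to them, and where a whole thing is asked for, a point or a joint stands for the part that bears it (a point fixed in the world has none). Each returns a list of dicts, best first, with "confidence" (0 to 1); they miss things now and then, are a little off and sometimes report something else, mostly with a low value. They report only what shows in the picture. A call takes as long as a camera call. They do not tell look-alikes from the thing itself.
- search_frame(picture, label): "rect" ([left, top, width, height] in pixels, round what is visible of it).
- trace(picture, label): "pixels" (420x560 bool, what is visible of it) and "rect" ([left, top, width, height] in pixels, round what is visible of it).
- tip_of(picture, label): "pixel" ([column, row] in pixels: a listed point, or the origin of a listed thing).
The state is a dict: "time": time; "qpos": joint angles; "qd": joint speeds; "effort": joint torques, N m; "ee_pos": TCP position; "orientation": TCP orientation; "ft_force": force on the tool from outside, world axes, zero at the start; "ft_torque": the same for the moment, N m; "gripper_width": finger opening in m; "gripper_force": force on a finger pad.
Only numpy, scipy, OpenCV 4.12 (cv2) and the standard library are available. Lean on these libraries where they do the work, as an engineer would, in place of code of your own. Each camera call takes 0.05 s, during which the arm holds its last target. There are 200 camera calls.

TASK

Start the vibrating table: with a finger lift the guard with the yellow frame and, while it rests on the back of the finger, push the red-tipped toggle beneath it all the way over towards the hinge side, then draw the finger out and let the guard drop fully shut. Grasp nothing, and leave the blue-guarded switch, the bowl, the spatula and the plaster ornament alone.

Things in the scene. Friction and masses are not known exactly. Their poses are not given: they have to be found in the camera images.
- run_box: the vibrating table's yellow-guarded grey box fixed to the bench, 85 (x) by 100 (y) by 55 mm high; origin at bench level under the toggle's pivot, x level from its front (tab side, roughly facing the robot's left) to its hinge side, z up. Front face at x = -30 mm, back at +55. On top two side cheeks, inner faces y = +-40 mm, 34 mm high, x -24 to 26. Place, yaw and which is left or right vary
- run_tab (a point): middle of the front edge of the yellow guard's lifting tab; shut: x = -52, z = 70 mm in the box's frame. The tab, 60 mm wide (y), 4 thick, runs nearly level 18 mm back to the foot of the guard's front wall (x = -34, z = 67), which rises to its top (z = 115, from x = -26 to the back wall at x = 26). It juts 22 mm past the box's front, free space beneath it
- run_hinge (a point): middle of the yellow guard's hinge line, at x = 27, y = 0, z = 59 mm in the box's frame; the hinge runs along the box's y
- run_guard (a joint): hood with yellow frame and clear window over the toggle of the yellow-guarded box, 74 mm wide, 35 to 70 g, open at the sides; 0 = shut, grows as the tab rises, stop at 1.15 rad. A light spring and its weight shut it unless held (under 2 N at the tab). On a finger slanting 40 degrees from vertical, tip at the toggle, it rests at 0.6 (off) to 0.95 rad (on), the tab up to 35 mm up the finger
- run_toggle (a joint): steel toggle with red ball, on the yellow-guarded box's top beneath the guard; 0 = off, leaning 0.25 rad to the box's front (-x), 0.5 rad = on, leaning 0.25 rad to the hinge side (+x). Pivot at x = 0, z = 55 mm in the box's frame; stays where left, takes about 2 N at the ball. Starts within 0.05 rad of off
- run_knob (a point): centre of the red ball (14 mm in diameter) on the yellow-guarded box's toggle, 50 mm from its pivot; in the box's frame x = -12, z = 103 mm when off, x = +12, z = 103 mm when on
- fan_box: the dust fan's blue-guarded grey box fixed to the bench, 85 (x) by 100 (y) by 55 mm high; origin at bench level under the toggle's pivot, x level from its front (tab side, roughly facing the robot's left) to its hinge side, z up. Front face at x = -30 mm, back at +55. On top two side cheeks, inner faces y = +-40 mm, 34 mm high, x -24 to 26. Place, yaw and which is left or right vary
- fan_tab (a point): middle of the front edge of the blue guard's lifting tab; shut: x = -52, z = 70 mm in the box's frame. The tab, 60 mm wide (y), 4 thick, runs nearly level 18 mm back to the foot of the guard's front wall (x = -34, z = 67), which rises to its top (z = 115, from x = -26 to the back wall at x = 26). It juts 22 mm past the box's front, free space beneath it
- fan_hinge (a point): middle of the blue guard's hinge line, at x = 27, y = 0, z = 59 mm in the box's frame; the hinge runs along the box's y
- fan_guard (a joint): hood with blue frame and clear window over the toggle of the blue-guarded box, 74 mm wide, 35 to 70 g, open at the sides; 0 = shut, grows as the tab rises, stop at 1.15 rad. A light spring and its weight shut it unless held (under 2 N at the tab). On a finger slanting 40 degrees from vertical, tip at the toggle, it rests at 0.6 (off) to 0.95 rad (on), the tab up to 35 mm up the finger
- fan_toggle (a joint): steel toggle with red ball, on the blue-guarded box's top beneath the guard; 0 = off, leaning 0.25 rad to the box's front (-x), 0.5 rad = on, leaning 0.25 rad to the hinge side (+x). Pivot at x = 0, z = 55 mm in the box's frame; stays where left, takes about 2 N at the ball. Starts within 0.05 rad of off
- fan_knob (a point): centre of the red ball (14 mm in diameter) on the blue-guarded box's toggle, 50 mm from its pivot; in the box's frame x = -12, z = 103 mm when off, x = +12, z = 103 mm when on
- bowl: loose black mixing bowl, 90 mm across, 60 mm high; origin under its middle
- spatula: loose spatula lying on the bench, 280 mm long along its x, 65 wide, 20 high; origin at the underside near its middle
- cast: loose small white plaster ornament, 60 mm across, 78 mm high, standing upright; origin under its middle
There are look-alikes about, which are no part of the job. What is shaped like the run_box but orange is not meant.

How it is judged:
On the way, in this order (a step that is already met when the one before it is completed fails the run):
1. the yellow guard is lifted (more than 0.25 rad) while the toggle is still off (value of joint run_guard above 0.25 rad and value of joint run_toggle below 0.2 rad), for 0.1 s.
2. with the guard still lifted, the toggle is pushed all the way over (beyond 0.42 rad) (value of joint run_guard above 0.25 rad and value of joint run_toggle above 0.42 rad), for 0.1 s.
At the end, for the whole second after the job is handed in: the yellow-guarded toggle is fully over to on (beyond 0.42 of 0.5 rad), its guard is shut (below 0.05 rad), the blue guard is shut and its toggle off (below 0.15 rad), and the bowl, spatula and ornament rest upright within 30 mm of where they began (value of joint run_toggle above 0.42 rad and value of joint each of run_guard, fan_guard below 0.05 rad and value of joint fan_toggle below 0.15 rad and distance of each of bowl, spatula, cast from where it was at the start of the episode below 0.03 m and linear speed of each of bowl, spatula, cast below 0.02 m/s and angle between each of bowl, spatula, cast's own z axis and vertical below 0.15 rad); the robot touches nothing.
It fails at once if the blue guard is lifted (0.15 rad) or its toggle moved (0.15 rad) (value of joint any of fan_guard, fan_toggle above 0.15 rad).
It fails at once if the bowl, the spatula or the ornament is lifted (15 mm) or shifted (30 mm) (height (world z) of any of bowl, spatula, cast above 0.015 m or distance of any of bowl, spatula, cast from where it was at the start of the episode above 0.03 m).
It also fails if it takes over 40 s, if anything falls off the work surface, if the arm or the gripper's body presses on something with over 40 N, if the wrist force passes 120 N, or if a joint passes its speed limit or range.

## Working session

There is one attempt and no reset: what is moved stays moved. The work goes in short steps, Python scripts to look and compute and a shell command to move; the robot and the scene stay as the last step left them, time stands still between calls to the robot, and variables do not carry over. Pictures are saved under pics/ and viewed, at most 10 in all, crops included, and the job is handed in when it is done.

```bash
mkdir -p pics; cat > h.py <<'E'
import numpy as np, cv2
from rig import *
from scipy.spatial.transform import Rotation as R
def rotm(p):
    r=np.array(p["rotation"]); return r if r.shape==(3,3) else (R.from_rotvec(r).as_matrix() if r.size==3 else R.from_quat(r).as_matrix())
def ray(p,px):
    u=cv2.undistortPoints(np.array([[px]],float),np.array(p["K"]),np.array(p["dist_coeffs"]))[0,0]
    return np.array([u[0],u[1],1.])
def at_z(p,px,z):
    d=rotm(p)@ray(p,px); o=np.array(p["position"]); return o+d*(z-o[2])/d[2]
def at_depth(p,px):
    c,r=np.round(px).astype(int); D=p["depth"][max(r-2,0):r+3,max(c-2,0):c+3]; D=D[D>0]
    return None if D.size==0 else np.array(p["position"])+rotm(p)@ray(p,px)*np.median(D)
def proj(p,X):
    r=rotm(p); rv,_=cv2.Rodrigues(r.T); t=-r.T@np.array(p["position"])
    return cv2.projectPoints(np.atleast_2d(np.array(X,float)),rv,t,np.array(p["K"]),np.array(p["dist_coeffs"]))[0][:,0]
E
python3 - <<'E'
from h import *
np.set_printoptions(precision=3,suppress=True)
ims=[]
for n in ["top","side"]:
    p=snapshot(n); ims.append(p["image"]); print(n,p["position"],np.array(p["rotation"]).round(3).tolist())
    for l in ["run_box","run_tab","run_hinge","run_knob","fan_tab","fan_hinge","fan_knob","bowl","spatula","cast"]:
        for d in tip_of(p,l)[:3]: print(l,np.round(d["pixel"],1),round(d["confidence"],2),at_depth(p,d["pixel"]))
    cv2.imwrite(f"pics/{n}.png",p["image"][:,:,::-1])
s=sense();print(s["ee_pos"],s["orientation"],s["time"])
E
```

```text
top [0.41  0.038 1.411] [-2.167, 2.154, -0.124]
run_box [379.6 270.7] 0.92 [ 0.417 -0.254  0.114]
run_box [334.5 225.4] 0.86 [ 0.538 -0.134  0.116]
run_box [304.8 288.7] 0.83 [ 0.368 -0.053  0.115]
run_tab [367.4 277.9] 0.94 [ 0.397 -0.23   0.067]
run_tab [294.5 291. ] 0.93 [ 0.36  -0.028  0.07 ]
run_tab [213.8 296.1] 0.74 [0.342 0.202 0.002]
run_hinge [345.4 166.4] 0.86 [ 0.701 -0.166  0.115]
run_hinge [320.5 286.2] 0.76 [ 0.375 -0.095  0.117]
run_hinge [347.4 225.4] 0.73 [ 0.538 -0.169  0.116]
fan_tab [206.3 228.6] 0.68 [0.538 0.228 0.003]
fan_hinge [237.2 236.5] 0.81 [0.511 0.133 0.055]
bowl [276.5 146.5] 0.82 [0.786 0.023 0.004]
bowl [235.7 235.7] 0.28 [0.513 0.137 0.056]
spatula [140.9 226.4] 0.87 [0.542 0.419 0.01 ]
cast [431.4 228.2] 0.93 [ 0.537 -0.412  0.064]
side [0.546 0.803 0.771] [-0.025, 2.85, -1.258]
run_box [365.5 257.4] 0.93 [0.354 0.174 0.038]
run_box [344.3 200.5] 0.88 [ 0.384 -0.034  0.039]
run_box [324.5 160.6] 0.77 [ 0.424 -0.242  0.029]
run_tab [370.9 255.7] 0.95 [0.341 0.171 0.042]
run_tab [335.  153.8] 0.88 [ 0.392 -0.249  0.05 ]
run_tab [357.1 195.4] 0.75 [ 0.352 -0.024  0.067]
run_hinge [364.3 237.3] 0.97 [0.366 0.173 0.108]
run_hinge [231.5 165.8] 0.92 [ 0.707 -0.121  0.096]
run_hinge [345.5 183.6] 0.82 [ 0.386 -0.035  0.099]
fan_tab [292.  260.3] 0.89 [0.533 0.211 0.069]
fan_tab [287.3 139.3] 0.24 [ 0.545 -0.401  0.008]
fan_hinge [298.6 244.2] 0.93 [0.518 0.198 0.11 ]
fan_hinge [203.6 227. ] 0.5 [0.769 0.061 0.026]
bowl [201. 226.] 0.71 [0.774 0.066 0.035]
spatula [289.5 360. ] 0.66 [0.539 0.426 0.016]
cast [286.8 141. ] 0.62 [ 0.546 -0.398  0.003]
[ 0.235 -0.579  0.231] [-3.083 -0.602 -0.   ] 1.1
```

View pics/top.png

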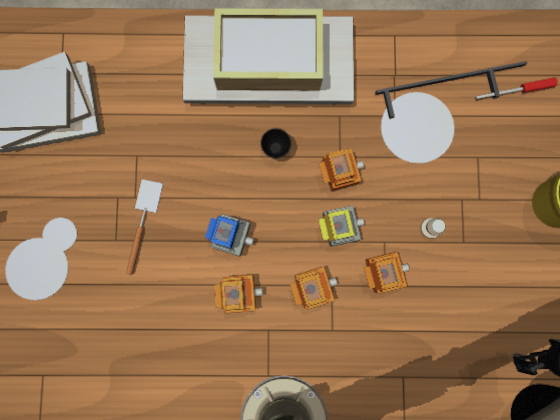

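View pics/side.png

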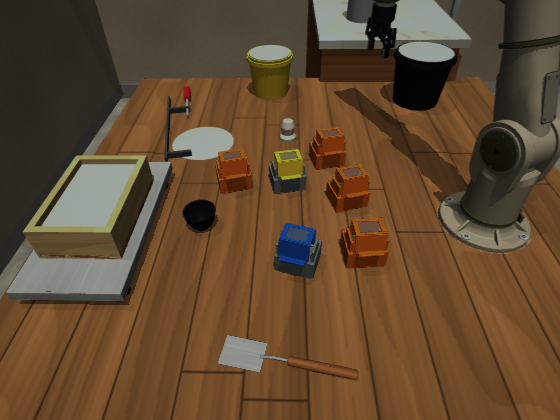

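The top view shows the yellow guard at (340,226), with its tab on the left at about (323,227), facing world +y. The things that could be mistaken for it are the orange look-alikes at (343,169), (313,289), (386,272) and (237,294), and the blue fan box at (228,234). I choose the yellow one at (340,226). Next I fit its pose and check it in a crop.

```bash
cat > m.py <<'E'
from h import *
from scipy.optimize import least_squares
np.set_printoptions(precision=4,suppress=True)
def cloud(p,mask):
    v,u=np.nonzero(mask&(p["depth"]>0)); px=np.stack([u,v],1).astype(float)
    q=cv2.undistortPoints(px[:,None],np.array(p["K"]),np.array(p["dist_coeffs"]))[:,0]
    d=p["depth"][v,u]; return np.array(p["position"])+(np.c_[q,np.ones(len(q))]*d[:,None])@rotm(p).T
def yellow(p):
    h=cv2.cvtColor(p["image"],cv2.COLOR_RGB2HSV); return (h[...,0]>25)&(h[...,0]<35)&(h[...,1]>140)&(h[...,2]>90)
E
python3 - <<'E'
from m import *
p=snapshot("top"); P=cloud(p,np.ones((420,560),bool))
near=(abs(P[:,0]-.535)<.075)&(abs(P[:,1]+.14)<.085)
P=P[near]
for lo,hi in [(.105,.125),(.06,.08),(.05,.06)]:
    q=P[(P[:,2]>lo)&(P[:,2]<hi)]; r=cv2.minAreaRect(q[:,:2].astype(np.float32)*1000); print(lo,len(q),r,q[:,2].mean())
for n in ["top","side"]:
    p=snapshot(n); Y=cloud(p,yellow(p)); Y=Y[(abs(Y[:,0]-.535)<.08)&(abs(Y[:,1]+.14)<.1)]
    print(n,len(Y),Y.min(0),Y.max(0))
    for l in ["run_box","run_tab","run_hinge","run_knob","fan_box"]:
        for d in tip_of(p,l): 
            z={"run_box":0,"run_tab":.07,"run_hinge":.059,"run_knob":.103,"fan_box":0}[l]
            w=at_z(p,d["pixel"],z)
            if abs(w[0]-.535)<.06: print(l,np.round(d["pixel"],1),round(d["confidence"],2),w)
    if n=="top": Pt=p
c=Pt["image"][185:265,285:405]; c=cv2.resize(c,None,fx=6,fy=6,interpolation=cv2.INTER_CUBIC); cv2.imwrite("pics/crop1.png",c[:,:,::-1])
s=sense();print(R.from_rotvec(s["orientation"]).as_matrix())
E
```

```text
0.105 586 ((541.603515625, -149.61984252929688), (73.94148254394531, 58.616546630859375), 13.150812149047852) 0.11520098414488938
0.06 178 ((539.508056640625, -143.3063201904297), (93.35978698730469, 90.27822875976562), 14.48449993133545) 0.06978342356704316
0.05 272 ((544.85693359375, -163.9324951171875), (99.70571899414062, 87.87783813476562), 12.201184272766113) 0.054251431275579284
top 397 [ 0.5038 -0.1947  0.0214] [ 0.5808 -0.0967  0.1229]
run_box [334.1 229.4] 0.8 [ 0.5378 -0.1482  0.    ]
run_tab [317.7 230.6] 0.61 [ 0.5278 -0.093   0.07  ]
run_hinge [346.  224.5] 0.93 [ 0.5466 -0.1741  0.059 ]
fan_box [230.2 237.7] 0.57 [0.5115 0.1577 0.    ]
side 236 [ 0.5033 -0.1816  0.0521] [ 0.5839 -0.0936  0.1181]
run_box [287.4 188.9] 0.65 [ 0.5439 -0.1324  0.    ]
run_tab [290.1 177.9] 0.71 [ 0.5363 -0.0976  0.07  ]
run_tab [286.6 142.7] 0.25 [ 0.547  -0.2831  0.07  ]
run_hinge [283.7 163.5] 0.79 [ 0.5556 -0.1837  0.059 ]
fan_box [295.3 263. ] 0.89 [0.5235 0.1617 0.    ]
[[ 0.9265  0.3764  0.    ]
 [ 0.3764 -0.9265  0.0001]
 [ 0.0001 -0.0001 -1.    ]]
```

View pics/crop1.png

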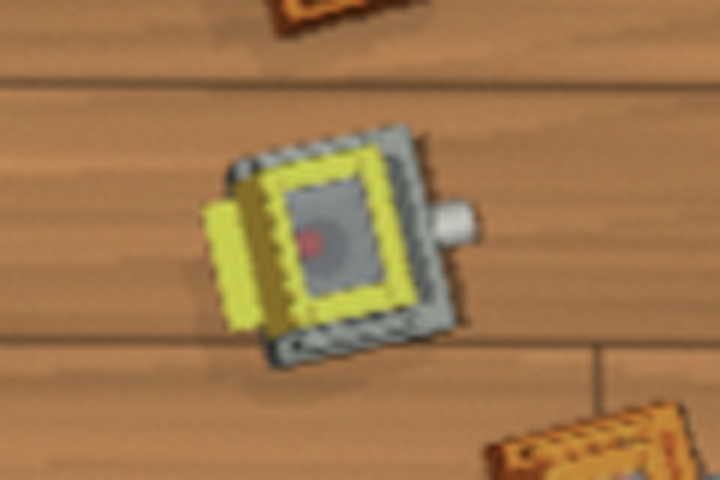

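The yellow guard is confirmed: red ball at crop pixel (312,243), tab on the left at (232,265). The box origin is about (0.542, -0.150), with box x in world at about (0.22, -0.976). Next I write the target-to-row converter and approach.

```bash
cat > g.py <<'E'
from h import *
import sys,json
try: O,YAW=json.load(open("box.json"))
except Exception: O,YAW=[.542,-.150],12.5
t=np.radians(YAW); BX=np.array([np.sin(t),-np.cos(t),0]); BY=np.array([np.cos(t),np.sin(t),0]); Z=np.array([0,0,1.])
O=np.array([*O,0])
def tgt(x,z,s,y=0):
    s=np.radians(s); tz=np.sin(s)*BX-np.cos(s)*Z; tx=-np.cos(s)*BX-np.sin(s)*Z
    return O+(x*BX+y*BY+z*Z)/1000, np.c_[tx,np.cross(tz,tx),tz]
if __name__=="__main__":
    s=sense(); p0=np.array(s["ee_pos"]); R0=R.from_rotvec(s["orientation"]).as_matrix()
    d=(p0-O)*1000; print("box xyz",np.round([d@BX,d@BY,d[2]],1),"slant",np.degrees(np.arctan2(R0[:,2]@BX,-R0[2,2])).round(1),"F",np.round(s["ft_force"],1),"t",s["time"],"q",np.round(s["qpos"],2))
    for a in sys.argv[1:]:
        P,M=tgt(*map(float,a.split(","))); print(a,"t",np.round(R0.T@(P-p0)*100,2),"a",np.degrees(R.from_matrix(R0.T@M).as_rotvec()).round(1))
E
python3 g.py -110,230,0 -110,200,45 -90,90,45
```

```text
box xyz [ 352.5 -392.4  231.3] slant -0.0 F [ 0.5 -0.3  1.2] t 1.75 q [ 1.12  0.38  0.02  1.37 -0.01  1.39 -0.05]
-110,230,0 t [ 46.4  -39.05   0.13] a [ -0.   -0.  -80.4]
-110,200,45 t [ 46.4  -39.05   3.13] a [-31.5 -37.2 -75.9]
-90,90,45 t [ 46.07 -37.08  14.13] a [-31.5 -37.2 -75.9]
```

```bash
A='{"fingers":0,"tx":46.4,"ty":-39,"tz":0,"ax":0,"ay":0,"az":-80.4}'; python3 -m creep '[{"fingers":0,"tx":46.4,"ty":-39,"tz":0,"ax":0,"ay":0,"az":-80.4},{"fingers":0,"tx":46.4,"ty":-39,"tz":0,"ax":0,"ay":0,"az":-80.4},{"fingers":0,"tx":46.4,"ty":-39,"tz":0,"ax":0,"ay":0,"az":-80.4},{"fingers":0,"tx":46.4,"ty":-39,"tz":0,"ax":0,"ay":0,"az":-80.4},{"fingers":0,"tx":46.4,"ty":-39,"tz":0,"ax":0,"ay":0,"az":-80.4}]'; python3 g.py -110,230,0
```

```text
time: 2.25
ee_pos: [0.3526, -0.3562, 0.2316]
orientation: [2.643, 1.697, -0.0]
ft_force: [1.5, -0.8, 0.8]
gripper_width: 0.0122
gripper_force: 0.0
box xyz [ 160.3 -229.5  231.6] slant 0.0 F [ 1.5 -0.8  0.8] t 2.25 q [ 0.93  0.13 -0.22  1.69  0.03  1.32  0.27]
-110,230,0 t [35.4   2.02  0.14] a [  0.    0.  -37.1]
```

```bash
python3 -m creep '[{"fingers":0,"tx":35.4,"ty":2,"tz":0,"ax":0,"ay":0,"az":-37},{"fingers":0,"tx":35.4,"ty":2,"tz":0,"ax":0,"ay":0,"az":-37},{"fingers":0,"tx":35.4,"ty":2,"tz":0,"ax":0,"ay":0,"az":-37},{"fingers":0,"tx":35.4,"ty":2,"tz":0,"ax":0,"ay":0,"az":-37},{"fingers":0,"tx":35.4,"ty":2,"tz":0,"ax":0,"ay":0,"az":-37}]'; python3 g.py -110,190,45
```

```text
time: 2.75
ee_pos: [0.4706, -0.1358, 0.2318]
orientation: [1.968, 2.447, 0.0]
ft_force: [0.7, -0.6, -0.2]
gripper_width: -0.0002
gripper_force: 0.0
box xyz [-29.3 -66.6 231.8] slant 0.0 F [ 0.7 -0.6 -0.2] t 2.75 q [ 0.66  0.12 -0.48  1.71  0.06  1.32  0.38]
-110,190,45 t [8.08 6.64 4.18] a [ -0.  -45.   -0.1]
```

```bash
python3 - <<'E'
from m import *
s=sense(); p=snapshot("wrist"); cv2.imwrite("pics/w1.png",p["image"][:,:,::-1]); print(p["position"],rotm(p)[:,2])
E
```

```text
[ 0.4535 -0.0588  0.3748] [ 0.0679 -0.3023 -0.9508]
```

View pics/w1.png

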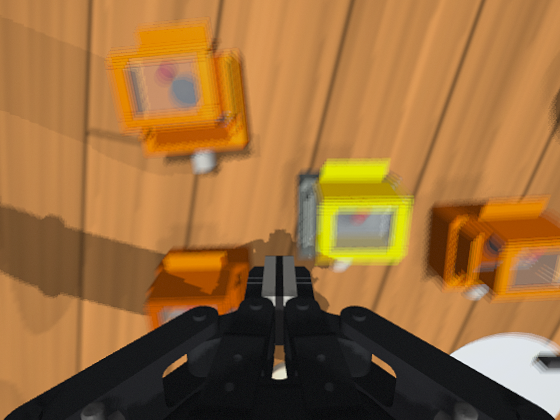

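The wrist view shows the yellow guard at (360,215), with its tab at (355,170) pointing away from the robot's right. The fingers are shut at (280,270). Next: side-step, tilt and stage.

```bash
python3 -m creep '[{"fingers":0,"tx":8,"ty":6.6,"tz":0,"ax":0,"ay":-8,"az":0},{"fingers":0,"tx":8,"ty":6.6,"tz":2,"ax":0,"ay":-17,"az":0},{"fingers":0,"tx":8,"ty":6.6,"tz":4,"ax":0,"ay":-25,"az":0},{"fingers":0,"tx":8,"ty":6.6,"tz":4,"ax":0,"ay":-33,"az":0},{"fingers":0,"tx":8,"ty":6.6,"tz":4,"ax":0,"ay":-42,"az":0}]'; python3 -m creep '[{"fingers":0,"tx":0,"ty":0,"tz":0,"ax":0,"ay":0,"az":0},{"fingers":0,"tx":0,"ty":0,"tz":0,"ax":0,"ay":0,"az":0},{"fingers":0,"tx":0,"ty":0,"tz":0,"ax":0,"ay":0,"az":0},{"fingers":0,"tx":0,"ty":0,"tz":0,"ax":0,"ay":0,"az":0},{"fingers":0,"tx":0,"ty":0,"tz":0,"ax":0,"ay":0,"az":0}]';python3 g.py -90,60,45
python3 - <<'E'
from m import *
import g
p=snapshot("wrist")
im=p["image"].copy(); print(p["position"])
def W(x,y,z): return g.O+(x*g.BX+y*g.BY+z*g.Z)/1000
for x,y,z in [(-52,-30,70),(-52,30,70),(-26,-37,115),(-26,37,115),(26,-37,115),(26,37,115),(-30,-50,0),(-30,50,0),(-30,50,55),(-30,-50,55)]:
    u=proj(p,W(x,y,z))[0]; cv2.circle(im,tuple(int(a) for a in u),3,(255,0,255),1)
Y=cloud(p,yellow(p)); Y=Y[(abs(Y[:,0]-.535)<.08)&(abs(Y[:,1]+.14)<.1)]; d=(Y-g.O)*1000
B=np.c_[d@g.BX,d@g.BY,d[:,2]]; print(len(B))
top=B[B[:,2]>111]; tab=B[(B[:,2]<76)&(B[:,2]>60)]
for n,b in (("top",top),("tab",tab)):
    print(n,len(b),np.percentile(b,[2,50,98],axis=0).round(1).tolist(), cv2.minAreaRect(b[:,:2].astype(np.float32)) if len(b)>5 else "")
for l in ["run_tab","run_knob","run_hinge"]:
    for q in tip_of(p,l)[:3]:
        w=(at_z(p,q["pixel"],{"run_tab":.07,"run_knob":.103,"run_hinge":.059}[l])-g.O)*1000; print(l,np.round(q["pixel"]),round(q["confidence"],2),np.round([w@g.BX,w@g.BY],1))
cv2.imwrite("pics/w2.png",im[:,:,::-1])
E
```

```text
time: 3.3
ee_pos: [0.5185, -0.0442, 0.1919]
orientation: [1.593, 1.972, -0.577]
ft_force: [-0.9, -0.8, -0.3]
gripper_width: 0.0001
gripper_force: 0.0
time: 3.8
ee_pos: [0.5179, -0.0472, 0.1921]
orientation: [1.603, 1.974, -0.577]
ft_force: [0.8, -0.6, 0.3]
gripper_width: 0.0
gripper_force: 0.0
box xyz [-105.6   -1.2  192.1] slant 39.7 F [ 0.8 -0.6  0.3] t 3.8 q [ 0.12  0.28 -0.62  1.84  0.83  1.41 -0.59]
-90,60,45 t [ 7.24  0.12 11.16] a [-0.4 -5.3 -0.5]
[0.4867 0.1011 0.2518]
3113
top 1575 [[-27.3, -34.5, 111.7], [-16.8, -0.1, 117.2], [25.0, 36.9, 118.4]] ((-0.14948272705078125, 1.2508125305175781), (56.717525482177734, 73.54496002197266), 0.40986189246177673)
tab 931 [[-50.6, -27.6, 69.8], [-43.0, 1.1, 71.6], [-32.7, 30.0, 74.6]] ((-41.36273193359375, 0.8766899108886719), (19.16033935546875, 73.01368713378906), 0.4062272608280182)
run_tab [279. 154.] 0.97 [-52.1  -1.5]
run_tab [453. 182.] 0.87 [-12.7 158.6]
run_tab [134. 216.] 0.62 [  43.8 -157.7]
run_hinge [426. 214.] 0.81 [ 63.8 164.9]
run_hinge [161. 239.] 0.72 [ 119.4 -154.7]
run_hinge [ 78. 111.] 0.61 [ -90.1 -151.6]
```

View pics/w2.png

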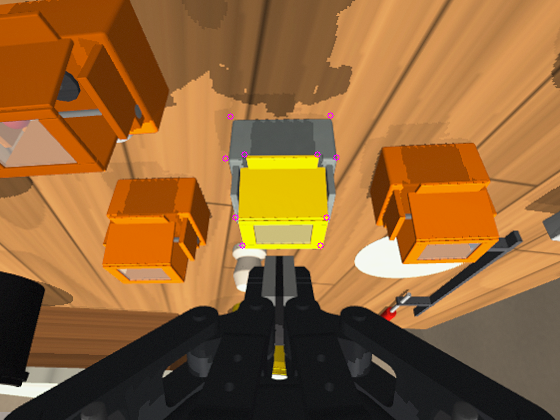

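The fitted outline matches the picture: the tab edge is at (280,155) and the box corners lie on it, good to about 2 mm. Go below the tab.

```bash
python3 g.py -105,120,50 -98,47,50 -51,47,50
```

```text
box xyz [-106.7   -1.1  191.6] slant 39.7 F [ 0.4  0.8 -0.2] t 4.0 q [ 0.11  0.28 -0.62  1.84  0.83  1.41 -0.59]
-105,120,50 t [4.44 0.11 5.62] a [ -0.3 -10.3  -0.4]
-98,47,50 t [ 8.57  0.12 11.68] a [ -0.3 -10.3  -0.4]
-51,47,50 t [ 4.95  0.16 14.68] a [ -0.3 -10.3  -0.4]
```

```bash
python3 -m creep '[{"fingers":0,"tx":2.2,"ty":0.1,"tz":2.8,"ax":0,"ay":-5,"az":0},{"fingers":0,"tx":4.4,"ty":0.1,"tz":5.6,"ax":0,"ay":-10,"az":0},{"fingers":0,"tx":6.5,"ty":0.1,"tz":8.6,"ax":0,"ay":-10,"az":0},{"fingers":0,"tx":8.6,"ty":0.1,"tz":11.7,"ax":0,"ay":-10,"az":0},{"fingers":0,"tx":8.6,"ty":0.1,"tz":11.7,"ax":0,"ay":-10,"az":0}]'; python3 g.py -51,47,50 -45,58,50
python3 - <<'E'
from h import *
p=snapshot("wrist"); cv2.imwrite("pics/w3.png",p["image"][:,:,::-1])
E
```

```text
time: 4.5
ee_pos: [0.5178, -0.0551, 0.042]
orientation: [1.493, 1.853, -0.702]
ft_force: [-1.0, -0.2, -0.2]
gripper_width: -0.0002
gripper_force: 0.0
box xyz [-97.9  -3.1  42. ] slant 49.7 F [-1.  -0.2 -0.2] t 4.5 q [-0.05  0.61 -0.54  1.94  1.12  1.39 -1.01]
-51,47,50 t [-3.41  0.34  3.25] a [-0.7 -0.3  0.1]
-45,58,50 t [-4.64  0.34  3.  ] a [-0.7 -0.3  0.1]
```

View pics/w3.png

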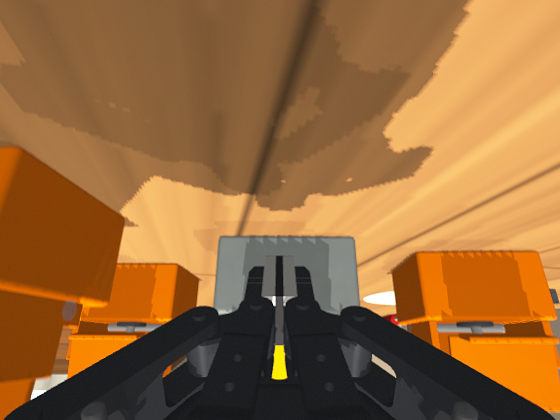

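The fingers (280,265) are centred on the grey box front (219–355, 240), with the tab hidden behind and above them. Slide under and start the lift.

```bash
python3 -m creep '[{"fingers":0,"tx":-1.7,"ty":0.3,"tz":1.6,"ax":0,"ay":0,"az":0},{"fingers":0,"tx":-3.4,"ty":0.3,"tz":3.2,"ax":0,"ay":0,"az":0},{"fingers":0,"tx":-3.4,"ty":0.3,"tz":3.2,"ax":0,"ay":0,"az":0},{"fingers":0,"tx":-4,"ty":0.3,"tz":3.1,"ax":0,"ay":0,"az":0},{"fingers":0,"tx":-4.6,"ty":0.3,"tz":3,"ax":0,"ay":0,"az":0}]'; python3 g.py -45,58,50 -40,74,50 -32,89,50 -29,94,40
```

```text
time: 5.05
ee_pos: [0.5352, -0.1036, 0.0638]
orientation: [1.494, 1.848, -0.689]
ft_force: [-0.4, 1.5, -0.5]
gripper_width: 0.0001
gripper_force: 0.3
box xyz [-46.8   3.4  63.8] slant 49.7 F [-0.4  1.5 -0.5] t 5.05 q [ 0.04  0.55 -0.52  1.95  1.15  1.34 -0.92]
-45,58,50 t [ 0.33 -0.34  0.52] a [-0.2 -0.3 -0.3]
-40,74,50 t [-1.22 -0.34 -0.14] a [-0.2 -0.3 -0.3]
-32,89,50 t [-2.88 -0.33 -0.5 ] a [-0.2 -0.3 -0.3]
-29,94,40 t [-3.45 -0.33 -0.59] a [-0.2  9.7 -0.3]
```

```bash
python3 -m creep '[{"fingers":0,"tx":-0.6,"ty":-0.2,"tz":-0.1,"ax":0,"ay":0,"az":0},{"fingers":0,"tx":-1.2,"ty":-0.2,"tz":-0.1,"ax":0,"ay":0,"az":0},{"fingers":0,"tx":-2,"ty":-0.2,"tz":-0.3,"ax":0,"ay":0,"az":0},{"fingers":0,"tx":-2.8,"ty":-0.2,"tz":-0.5,"ax":0,"ay":0,"az":0},{"fingers":0,"tx":-2.8,"ty":-0.2,"tz":-0.5,"ax":0,"ay":0,"az":0}]'; python3 g.py -32,89,50 -29,94,40
cat > v.py <<'E'
from m import *
import g,sys
im=[]
for n in ["side","top"]:
    p=snapshot(n); c,r=proj(p,g.O+np.array([0,0,.1]))[0].astype(int); k=p["image"][r-50:r+50,c-60:c+60]; im.append(cv2.resize(k,(400,333),interpolation=cv2.INTER_CUBIC))
cv2.imwrite(sys.argv[1],np.hstack(im)[:,:,::-1])
E
python3 v.py pics/s1.png
```

```text
time: 5.55
ee_pos: [0.536, -0.1196, 0.088]
orientation: [1.495, 1.846, -0.692]
ft_force: [0.4, 0.7, -0.8]
gripper_width: -0.0
gripper_force: 0.2
box xyz [-30.9   0.7  88. ] slant 49.8 F [ 0.4  0.7 -0.8] t 5.55 q [ 0.07  0.5  -0.52  1.96  1.14  1.33 -0.86]
-32,89,50 t [-0.01 -0.07 -0.15] a [-0.3 -0.2 -0.4]
-29,94,40 t [-0.59 -0.06 -0.24] a [-0.3  9.8 -0.4]
```

View pics/s1.png

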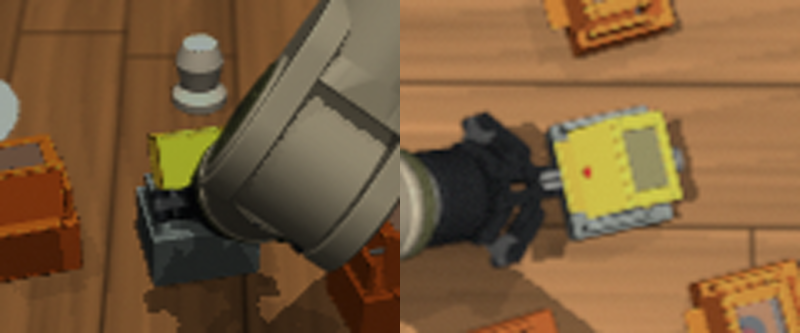

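The guard is clearly lifted on the finger: its top is tilted and the window has shifted to (650,160). The red ball is at (587,172), still on the front side. Now push the toggle.

```bash
python3 g.py -27,93,45 -22,94,42 -10,94,40 0,94,40
```

```text
box xyz [-31.6   0.4  86.9] slant 49.7 F [ 0.   0.6 -0.5] t 5.65 q [ 0.07  0.5  -0.52  1.96  1.14  1.33 -0.86]
-27,93,45 t [-0.76 -0.04 -0.04] a [-0.3  4.7 -0.3]
-22,94,42 t [-1.16 -0.04  0.27] a [-0.3  7.7 -0.3]
-10,94,40 t [-1.94 -0.03  1.19] a [-0.3  9.7 -0.3]
0,94,40 t [-2.58 -0.02  1.95] a [-0.3  9.7 -0.3]
```

```bash
python3 -m creep '[{"fingers":0,"tx":-0.8,"ty":0,"tz":0,"ax":0,"ay":4.7,"az":0},{"fingers":0,"tx":-1.2,"ty":0,"tz":0.3,"ax":0,"ay":7.7,"az":0},{"fingers":0,"tx":-1.6,"ty":0,"tz":0.7,"ax":0,"ay":9.7,"az":0},{"fingers":0,"tx":-1.9,"ty":0,"tz":1.2,"ax":0,"ay":9.7,"az":0},{"fingers":0,"tx":-2.3,"ty":0,"tz":1.6,"ax":0,"ay":9.7,"az":0}]'; python3 g.py 0,94,40 4,94,40;  python3 -m creep '[{"fingers":0,"tx":-0.3,"ty":0,"tz":0.3,"ax":0,"ay":0,"az":0},{"fingers":0,"tx":-0.4,"ty":0,"tz":0.4,"ax":0,"ay":0,"az":0},{"fingers":0,"tx":-0.4,"ty":0,"tz":0.4,"ax":0,"ay":0,"az":0},{"fingers":0,"tx":-0.4,"ty":0,"tz":0.4,"ax":0,"ay":0,"az":0},{"fingers":0,"tx":-0.4,"ty":0,"tz":0.4,"ax":0,"ay":0,"az":0}]'; python3 g.py 4,94,40; python3 v.py pics/s2.png
```

```text
time: 6.15
ee_pos: [0.5411, -0.1454, 0.0934]
orientation: [1.595, 1.973, -0.582]
ft_force: [-0.7, 2.4, 0.6]
gripper_width: -0.0003
gripper_force: 1.0
box xyz [-4.7  0.1 93.4] slant 40.0 F [-0.7  2.4  0.6] t 6.15 q [ 0.23  0.41 -0.54  1.94  1.01  1.18 -0.64]
0,94,40 t [-0.39 -0.    0.26] a [-0.3  0.  -0.3]
4,94,40 t [-0.7  -0.    0.52] a [-0.3  0.  -0.3]
time: 6.65
ee_pos: [0.5422, -0.1506, 0.093]
orientation: [1.595, 1.974, -0.582]
ft_force: [-0.8, 1.5, -1.0]
gripper_width: -0.0002
gripper_force: 1.1
box xyz [ 0.7  0.  93. ] slant 40.0 F [-0.8  1.5 -1. ] t 6.65 q [ 0.24  0.41 -0.53  1.94  1.02  1.17 -0.63]
4,94,40 t [-0.32  0.    0.14] a [-0.3  0.  -0.3]
```

View pics/s2.png

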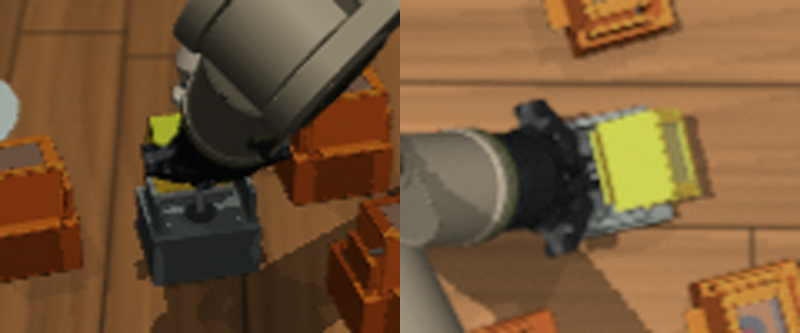

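The guard stands high on the finger and the toggle stem shows at (198,205) in the side crop. The force is still only about 2 N, so the stop isn't reached yet; push on until it rises.

```bash
python3 -m creep '[{"fingers":0,"tx":-0.15,"ty":0,"tz":0.13,"ax":0,"ay":0,"az":0},{"fingers":0,"tx":-0.3,"ty":0,"tz":0.26,"ax":0,"ay":0,"az":0},{"fingers":0,"tx":-0.3,"ty":0,"tz":0.26,"ax":0,"ay":0,"az":0},{"fingers":0,"tx":-0.3,"ty":0,"tz":0.26,"ax":0,"ay":0,"az":0},{"fingers":0,"tx":-0.3,"ty":0,"tz":0.26,"ax":0,"ay":0,"az":0}]'; python3 g.py 8,94,40
```

```text
time: 7.25
ee_pos: [0.5429, -0.1517, 0.0924]
orientation: [1.594, 1.978, -0.578]
ft_force: [-4.2, 12.0, 0.6]
gripper_width: 0.0003
gripper_force: 6.1
box xyz [ 1.8  0.6 92.4] slant 39.8 F [-4.2 12.   0.6] t 7.25 q [ 0.24  0.41 -0.54  1.94  1.02  1.17 -0.63]
8,94,40 t [-0.57 -0.05  0.27] a [-0.2 -0.2 -0.2]
```

The force along box x has risen to 12.7 N, so the toggle is hard against its stop. Draw out along the reverse path, lowering the guard gently.

```bash
python3 g.py -12,94,40 -32,89,47 -46,62,50 -52,47,50 -98,45,50
```

```text
box xyz [ 1.8  0.6 92.4] slant 39.8 F [-4.2 12.   0.6] t 7.25 q [ 0.24  0.41 -0.54  1.94  1.02  1.17 -0.63]
-12,94,40 t [ 0.96 -0.06 -1.01] a [-0.2 -0.2 -0.2]
-32,89,47 t [ 2.82 -0.07 -1.91] a [-0.2 -7.2 -0.1]
-46,62,50 t [ 5.62 -0.07 -0.73] a [ -0.2 -10.2  -0.1]
-52,47,50 t [ 7.04 -0.08  0.04] a [ -0.2 -10.2  -0.1]
-98,45,50 t [10.7  -0.09 -2.75] a [ -0.2 -10.2  -0.1]
```

```bash
python3 -m creep '[{"fingers":0,"tx":1,"ty":0,"tz":-1,"ax":0,"ay":0,"az":0},{"fingers":0,"tx":2.8,"ty":0,"tz":-1.9,"ax":0,"ay":-7,"az":0},{"fingers":0,"tx":4.2,"ty":0,"tz":-1.3,"ax":0,"ay":-10,"az":0},{"fingers":0,"tx":5.6,"ty":0,"tz":-0.7,"ax":0,"ay":-10,"az":0},{"fingers":0,"tx":7,"ty":0,"tz":0,"ax":0,"ay":-10,"az":0}]'; python3 g.py -52,47,50 -98,45,50
```

```text
time: 7.75
ee_pos: [0.5321, -0.1014, 0.0479]
orientation: [1.489, 1.844, -0.696]
ft_force: [0.3, 0.0, -0.0]
gripper_width: -0.0002
gripper_force: 0.0
box xyz [-49.6   0.9  47.9] slant 50.1 F [ 0.3  0.  -0. ] t 7.75 q [ 0.02  0.58 -0.51  1.96  1.17  1.33 -0.96]
-52,47,50 t [ 0.23 -0.09 -0.12] a [-0.3  0.1 -0.2]
-98,45,50 t [ 3.33 -0.12 -3.52] a [-0.3  0.1 -0.2]
```

Draw out, then rise well clear for an unobstructed look.

```bash
python3 -m creep '[{"fingers":0,"tx":1.7,"ty":0,"tz":-1.8,"ax":0,"ay":0,"az":0},{"fingers":0,"tx":3.3,"ty":0,"tz":-3.5,"ax":0,"ay":0,"az":0},{"fingers":0,"tx":3.3,"ty":0,"tz":-6.5,"ax":0,"ay":0,"az":0},{"fingers":0,"tx":1.3,"ty":0,"tz":-10.5,"ax":0,"ay":5,"az":0},{"fingers":0,"tx":-0.7,"ty":0,"tz":-14.5,"ax":0,"ay":10,"az":0}]'; python3 -m creep '[{"fingers":0,"tx":0,"ty":0,"tz":-2,"ax":0,"ay":0,"az":0},{"fingers":0,"tx":0,"ty":0,"tz":-4,"ax":0,"ay":0,"az":0},{"fingers":0,"tx":0,"ty":0,"tz":-4,"ax":0,"ay":0,"az":0},{"fingers":0,"tx":0,"ty":0,"tz":-4,"ax":0,"ay":0,"az":0},{"fingers":0,"tx":0,"ty":0,"tz":-4,"ax":0,"ay":0,"az":0}]'; python3 g.py; python3 v.py pics/s3.png; python3 - <<'E'
from m import *
import g
p=snapshot("wrist"); cv2.imwrite("pics/w4.png",p["image"][:,:,::-1])
for n in ["top"]:
    p=snapshot(n); h=p["image"].astype(int); red=(h[...,0]>h[...,1]+50)&(h[...,0]>h[...,2]+30)
    Y=cloud(p,yellow(p)); Y=Y[(abs(Y[:,0]-.535)<.08)&(abs(Y[:,1]+.14)<.1)]; print(n,"maxz",np.percentile(Y[:,2],98))
    print("knob on/off px",proj(p,[g.O+(x*g.BX+103*g.Z)/1000 for x in (12,-12)]))
E
```

```text
time: 8.25
ee_pos: [0.509, 0.0037, 0.147]
orientation: [1.593, 1.979, -0.581]
ft_force: [1.4, -0.4, 0.4]
gripper_width: 0.0001
gripper_force: 0.0
time: 8.75
ee_pos: [0.5039, 0.0258, 0.1764]
orientation: [1.596, 1.972, -0.584]
ft_force: [0.5, 0.3, -0.4]
gripper_width: 0.0003
gripper_force: 0.0
box xyz [-179.9    0.9  176.4] slant 40.1 F [ 0.5  0.3 -0.4] t 8.75 q [ 0.01  0.36 -0.69  1.81  0.83  1.5  -0.74]
top maxz 0.12081242737239926
knob on/off px [[343.9683 223.5921]
 [335.4099 225.431 ]]
```

View pics/s3.png

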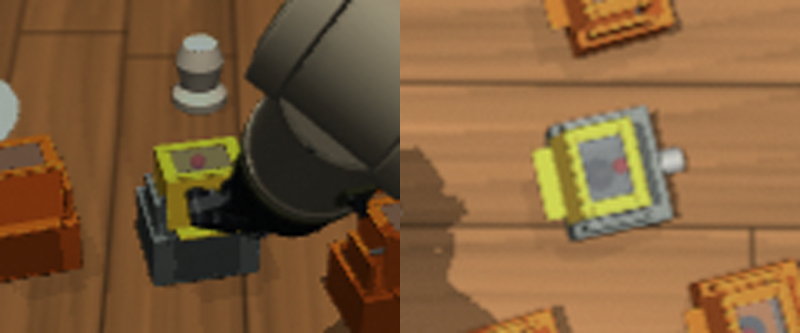

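The guard is shut: its outline is the same as at the start, with the tab at (547,185). The red ball is at the hinge-side position, (620,166) in the crop. That is about column 345 in the full picture, against 344 expected for on.

```bash
python3 -c "
from rig import *; print(job_done())"
```

```text
the job is handed in; nothing more can be done
None
```

The job is handed in: the yellow-guarded toggle was pushed to its on stop, the last pictures show it on and its guard shut, and the finger is clear; I never went near the blue switch, bowl, spatula or ornament, and no verdict came back.

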